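Clamp a row of cream plinth blocks with a trigger clamp

TASK

Nudge the three cream-painted blocks on the jig back against its wooden fence so that they stand flush and square to it in a straight row. Then squeeze and release the orange trigger of the clamp, which alone may move the jaw, until its black pad has pushed the row tight against the end stop and the pointer is in the green band; the clamp slips back when the trigger is let go, so finish while still holding the trigger with the pointer in the green. Do not crush the blocks (pointer deep in the red), and leave the other things on the bench where they are.

Things in the scene. Friction and masses are not known exactly. Their poses are not given: they have to be found in the camera images.
- jig: fixed clamping jig. Origin: underside of its grey base board, below the clamp's centre line; y axis: the way the jaw pushes, towards the end stop; x axis: towards the fence; z up. Board x -78 to 36, y -175 to 215, 12 mm thick; the blocks stand on it (z = 12 mm). Blue clamp housing x -22 to 22, y -155 to -70 mm, top z = 66 mm; the bar's tail sticks out behind it to y = -235 mm at z = 32 mm
- fence (a point): middle of the wooden fence's face (it looks to jig -x), at its top edge: jig x = 18, y = 95, z = 34 mm. The fence runs along jig y from 0 to 190 mm and is 16 mm thick
- stop (a point): middle of the wooden end stop's face (it looks to jig -y), at its top edge: jig x = 0, y = 190, z = 50 mm. The stop spans x -50 to 34 mm and is 23 mm thick
- block_a_mid (a point): cream block, 36 mm in x, 46 mm in y, 40 mm tall (top 6 mm stepped in by 4 mm), 60 g; this point is its centre, 20 mm above its underside; axes along its sides, nearly parallel to the jig's. Flush with the fence its centre has jig x = 0. At the start the three stand in a loose row, about 54 mm apart along jig y, 12 to 38 mm short of the fence. Block a is next to the jaw
- block_b_mid (a point): second cream block, the same, in the middle of the row
- block_c_mid (a point): third cream block, the same, next to the end stop
- handle_mid (a point): centre of the fixed black handle at gripping height, 125 mm above the bench (jig x = 0, y = -135 mm): an upright bar 30 mm in jig x, 18 mm in jig y, up to z = 155 mm, standing on the housing behind the trigger
- trigger_pad (a point): middle of the orange trigger's outer face (looking to jig +y, away from the handle), 65 mm above its hinge, released at about jig x = 0, y = -84, z = 124 mm; trigger 26 mm wide in x, 10 mm thick, up to z = 150 mm, where it leans out 4 mm further. Over the outer faces of handle and trigger (along jig y, at this height): 60 mm released, 34 mm fully squeezed
- trigger (a joint): trigger angle: 0 released, 0.40 rad fully squeezed (stop); squeezing moves its upper end to jig -y, towards the handle; a spring returns it. Force at gripping height: 1.9 N to begin, 3.5 N at full squeeze, 2 N more to move the bar and 0.8 N more per newton of clamp force. A full squeeze advances the bar 15 to 20 mm (50 mm per rad once the ratchet, 5 mm pitch, has caught a tooth)
- bar (a joint): travel of the toothed clamp bar that carries the jaw, 0 to 0.10 m, growing towards the end stop. At 0 the free pad's face lies at jig y = -9 mm. Between squeezes only a light brake (2.5 N) holds it
- gauge (a joint): how far the sprung black jaw pad is pressed back, 0 to 0.020 m, 1 N per mm. Its pointer lies over the white band at 0 to 5 mm, green 5 to 13 mm, red beyond; from 15 mm the blocks are crushed. Let go, it slips back to 1 to 2.5 mm. Pad 30 mm wide, 32 mm high, centre z = 32 mm; the banded scale rides on the bar in front of the housing, top at z = 58 mm

How it is judged:
By the outcome, as a careful person would: the job done as asked, in the order asked, and still so for the second after the job is handed in, while the arm keeps its last pose, push and grip.
It also fails if it takes over 72 s, if anything falls off the work surface, if the arm or the gripper's body presses on something with over 40 N, if the wrist force passes 120 N, or if a joint passes its speed limit or range.

ROBOT

A 6-joint arm with a two-finger parallel gripper is mounted at the origin on the work surface. World frame = base frame: x ahead of the robot, y to its left, z up, the work surface at z = 0. Lengths are in mm, angles in rad, forces in N, time in s.
With the tool pointing down it reaches from about 375 to 925 mm from the base axis. Payload 5.7 kg.
Tool frame: the origin (TCP) lies between the finger pads; the fingertips stand r.tcp_to_tips ahead of it and the grasp point (between the pads) lies 3 mm ahead of it (r.tcp_to_tips is the distance from the TCP to the fingertips, in mm); z points along the fingers, y is the line along which they close (so a half turn about z gives the same grasp; the last joint's range is limited). The gripper opens to 85 mm and grips with 20 to 120 N. Pads are 22 mm wide; open, the fingers measure 114 mm over their backs; the gripper's body (76 mm by 85 mm) begins 54 mm behind the grasp point. The pads swing forward as they close: fully open they stand 13 mm farther back than shut.
Start: joints at [1.134, 0.359, 1.51, -0, 1.272, -0.115], TCP at [189.758, 569.173, 253.267] pointing down, gripper open.
Joint ranges: [-2.97, 2.97], [-1.01, 2.36], [0.21, 2.38], [-0.96, 4.11], [0.2, 2.71], [-2.98, 2.98]. Speed limits (rad/s): [2.39, 2.39, 3.14, 3.14, 3.14, 3.14].

INTERFACE

Orientations are given as a unit quaternion [w, x, y, z].
In Python, from cell import r gives the robot as it stands.
- The arm moves only by the tool play_rows, never from a script. Its argument "series" is a list that holds one entry, the list of rows, each a list of 5 numbers: the opening, from -1 (shut) to 1 (fully open), then the shift along the tool's x, y, z in mm, then the turn about the tool's z in rad. A call has 1 to 20 rows; each row is the pose to reach, as a shift and turn from the pose commanded when the call began, along the tool's axes at that moment; what a row does not reach only later rows make up. A row lasts 1/8 s, in which the tool goes at most 62.5 mm and 10.7 degrees, less where a joint would pass 70% of its speed; a pose out of reach is approached as far as the arm can. A call with a gripper value outside its range is refused whole. The fingers move at their own pace and stop on an object; "grip_force" is the grip in N (left out, the last holds). Time passes only in rows, so rows that repeat a pose let the fingers close. It gives the time, the measured TCP pose, the force, the opening and the grip force at its end, in the units of the state.
- r.get_obs(): the state, without advancing time (a new reading comes with each control period).
- r.get_image(name): name is "scene" or "top" or "wrist"; returns the picture (420x560x3 uint8, red, green, blue); there is no depth.
- r.get_calibration(name): a dict with "mtx" (3x3 intrinsics, pixels), "k1" (the pictures are not rectified: a ray, as slopes to the right and down, at radius r is drawn at 1 + k1 r^2 times it, then the intrinsics apply), "extrinsics" (4x4, takes a point from camera to world coordinates). Camera axes: x right, y up, looking along -z (the intrinsics and any distortion apply to the point x, -y, -z); pixel columns grow to the right and rows downward; lengths in mm; the calibration is good to about 2 mm. A picture is of the moment at which its call begins: read the wrist's pose just before it. get_calibration takes no time and is no camera call; for the wrist camera it gives the pose at the moment of the call.
- r.close_job(): hands the job in; it is judged then, once.
Trained networks look in the newest picture that a camera, given by its name, has taken for a name from the list of things; names that differ only in an ending like _2 or _b are one class to them, and where a whole thing is asked for, a point or a joint stands for the part that bears it (a point fixed in the world has none). Each returns a list of dicts, best first, with "score" (0 to 1); they miss things now and then, are a little off and sometimes report something else, mostly with a low value. They report only what shows in the picture. A call takes as long as a camera call.
- r.trace(name, camera): "mask" (420x560 bool, what is visible of it) and "bbox" ([left, top, width, height] in pixels, round what is visible of it).
The state is a dict: "time": time; "joint_pos": joint angles; "qvel": joint speeds; "joint_torque": joint torques, N m; "position": TCP position; "orientation": TCP orientation; "force": force on the tool from outside, world axes, zero at the start; "wrist_torque": the same for the moment, N m; "width": finger opening in mm; "gripper_force": force on a finger pad.
Only numpy, scipy, OpenCV 4.12 (cv2) and the standard library are available. Lean on these libraries where they do the work, as an engineer would, in place of code of your own. Each camera call takes 0.05 s, during which the arm holds its last target. There are 200 camera calls.

## Working session

There is one attempt and no reset: what is moved stays moved. The work goes in short steps, Python scripts to look and compute and a tool call to move; the robot and the scene stay as the last step left them, time stands still between calls to the robot, and variables do not carry over. Pictures are saved under pics/ and viewed, at most 10 in all, crops included, and the job is handed in when it is done.

Besides the shell and the picture viewer there is one more tool, called after "Call:" by a JSON object that holds its "fn" and its "kwargs", one argument or row to a line. play_rows: Moves the arm, as the interface text tells. Its arguments: {"type":"object","properties":{"series":{"type":"array"},"grip_force":{"type":"number"}},"required":["series"]}

```bash
mkdir -p pics; ls
cat > h.py <<'E'
import numpy as np, cv2
from cell import r
def save(n,f):
    im=r.get_image(n); cv2.imwrite('pics/'+f,im[:,:,::-1]); return im
def proj(n,P,cal=None):
    c=cal or r.get_calibration(n); E=np.array(c['extrinsics']); P=np.atleast_2d(P).astype(float)
    q=(P-E[:3,3])@E[:3,:3]; u=q[:,0]/-q[:,2]; v=-q[:,1]/-q[:,2]; s=1+c['k1']*(u*u+v*v)
    M=np.array(c['mtx']); return np.c_[M[0,0]*u*s+M[0,2],M[1,1]*v*s+M[1,2]]
def unproj(n,px,z,cal=None):
    c=cal or r.get_calibration(n); E=np.array(c['extrinsics']); M=np.array(c['mtx']); px=np.atleast_2d(px).astype(float)
    d=np.c_[(px[:,0]-M[0,2])/M[0,0],(px[:,1]-M[1,2])/M[1,1]]; u=d.copy()
    for _ in range(20): u=d/(1+c['k1']*(u**2).sum(1,keepdims=True))
    w=np.c_[u[:,0],-u[:,1],-np.ones(len(u))]@E[:3,:3].T
    return E[:3,3]+w*((z-E[2,3])/w[:,2])[:,None]
E
python3 - <<'E'
from h import *
o=r.get_obs(); print({k:np.round(v,3) for k,v in o.items()}, r.tcp_to_tips)
a=save('scene','s0.png'); b=save('top','t0.png')
for n in('scene','top'):
    print(n,np.round(r.get_calibration(n)['extrinsics'],2).tolist())
    for k in('jig','block_a_mid','trigger','bar','handle_mid'):
        print(k,[(round(float(d['score']),2),d['bbox']) for d in r.trace(k,n)])
E
```

```text
pics
{'time': np.float64(0.0), 'joint_pos': array([ 1.134,  0.359,  1.511, -0.   ,  1.272, -0.115]), 'qvel': array([ 0.001,  0.001, -0.   ,  0.   , -0.   ,  0.   ]), 'joint_torque': array([ 2.0000e-03, -5.2762e+01, -2.7862e+01, -0.0000e+00,  1.3000e-02,
        0.0000e+00]), 'position': array([189.496, 568.629, 252.453]), 'orientation': array([-0.   ,  0.16 ,  0.987, -0.001]), 'force': array([ 0.539,  0.178, -0.206]), 'wrist_torque': array([-0.003, -0.005,  0.064]), 'gripper_force': np.float64(0.0), 'width': np.float64(85.585)} 22.0
scene [[0.71, -0.62, 0.35, 819.04], [0.71, 0.62, -0.34, -229.72], [-0.0, 0.49, 0.87, 767.41], [0.0, 0.0, 0.0, 1.0]]
jig [(0.84, [183.4, 135.3, 179.7, 182.5])]
block_a_mid [(0.61, [269.7, 178.9, 28.9, 30.5])]
trigger [(0.78, [233.1, 223.4, 11.5, 36.4]), (0.74, [288.4, 159.8, 31.0, 36.7])]
bar [(0.71, [185.0, 218.4, 98.1, 101.1])]
handle_mid [(0.75, [177.1, 135.5, 188.1, 183.8]), (0.43, [310.4, 146.1, 26.8, 33.5])]
top [[0.03, 0.99, -0.13, 433.29], [-1.0, 0.03, -0.03, 29.82], [-0.03, 0.13, 0.99, 795.16], [0.0, 0.0, 0.0, 1.0]]
jig [(0.66, [165.7, 172.9, 252.1, 71.2])]
block_a_mid [(0.77, [245.9, 208.0, 24.4, 23.3])]
trigger [(0.54, [338.4, 175.8, 7.5, 23.9])]
bar [(0.95, [288.5, 183.3, 125.8, 22.7])]
handle_mid [(0.63, [163.5, 175.1, 255.2, 72.3])]
```

Run:
```python
import cv2
a=cv2.imread('pics/s0.png');b=cv2.imread('pics/t0.png')
cv2.imwrite('pics/s0c.png',cv2.resize(a[110:340,150:400],None,fx=3.0*.85,fy=3.0*.85,interpolation=cv2.INTER_CUBIC))
cv2.imwrite('pics/t0c.png',cv2.resize(b[120:300,150:430],None,fx=2.8,fy=2.8,interpolation=cv2.INTER_CUBIC))
```

```text
(no output)
```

View pics/t0c.png

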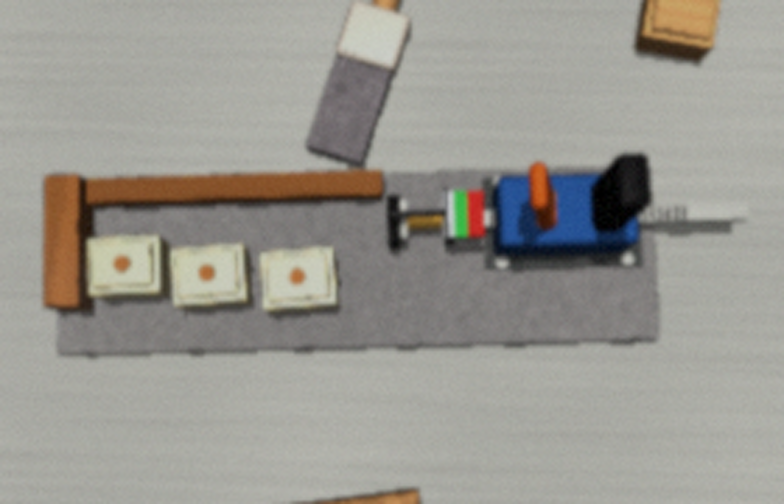

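View pics/s0.png

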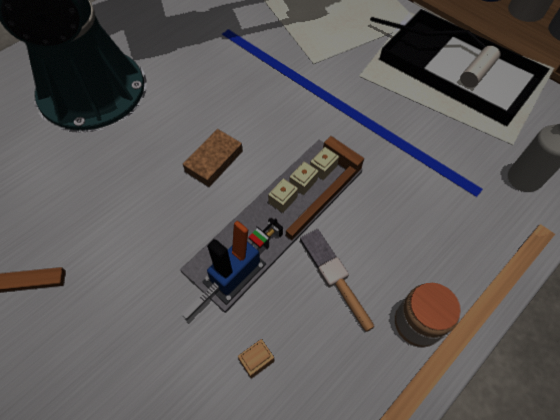

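Both views show the jig along world y: fence on the +x side (top crop 85–382, 185), stop at left, three blocks at crop (123,264), (207,273), (297,276). The clamp is at right, and the brush head nearly touches the board behind the fence.

```bash
cat >> h.py <<'E'
def jw(p,J):
    p=np.atleast_2d(p).astype(float); x0,y0,t=J; c,s=np.cos(t),np.sin(t)
    return np.c_[x0+c*p[:,0]-s*p[:,1],y0+s*p[:,0]+c*p[:,1],p[:,2]]
def wj(P,J):
    P=np.atleast_2d(P).astype(float); x0,y0,t=J; c,s=np.cos(t),np.sin(t); d=P[:,:2]-[x0,y0]
    return np.c_[c*d[:,0]+s*d[:,1],-s*d[:,0]+c*d[:,1],P[:,2]]
E
python3 - <<'E'
from h import *
from scipy.optimize import least_squares
L=[((58,354),(-78,215,12)),((657,340),(-78,-175,12)),((46,177),(34,213,50)),((382,172),(34,0,34)),((382,195),(18,0,34)),((45,306),(-50,213,50)),((80,305),(-50,190,50))]
px=np.array([l[0] for l in L])/2.8+[150,120]; pt=np.array([l[1] for l in L])
px-=.3
c=r.get_calibration('top')
s=least_squares(lambda J:(proj('top',jw(pt,J),c)-px).ravel(),[430,0,0],x_scale=[10,10,.1])
print(s.x,np.round(s.fun.reshape(-1,2),1).tolist())
J=s.x; np.save('J.npy',J)
b=np.array([(297,276),(207,273),(123,264)])/2.8+[150,120]-.3
B=unproj('top',b,52,c); print(np.round(B,1).tolist(),np.round(wj(B,J),1).tolist())
print('trig',jw([[0,-84,124],[0,-135,125]],J).round(1), 'mm/px',np.linalg.norm(np.diff(unproj('top',[[280,200],[281,200]],30),axis=0)))
for n in('top','scene'):
    print(n,proj(n,jw([[0,-84,124],[0,-135,155],[-50,190,50],[-78,-175,12],[-78,215,12]],J)).round(0).tolist())
from scipy.spatial.transform import Rotation as R
o=r.get_obs(); q=o['orientation']; print(R.from_quat([q[1],q[2],q[3],q[0]]).as_matrix().round(3))
E
```

```text
[5.50062608e+02 4.19519684e+01 5.10800760e-02] [[-0.7, 0.5], [1.6, 0.4], [-0.6, -1.0], [0.4, -0.8], [0.6, -0.2], [-0.9, 0.5], [-0.3, 0.5]]
[[512.7, 94.5, 52.0], [513.1, 150.2, 52.0], [517.3, 202.7, 52.0]] [[-34.6, 54.3, 52.0], [-31.4, 110.0, 52.0], [-24.5, 162.2, 52.0]]
trig [[554.4 -41.9 124. ]
 [557.  -92.9 125. ]] mm/px 1.7799132076297661
top [[340.0, 189.0], [377.0, 184.0], [178.0, 229.0], [386.0, 242.0], [170.0, 247.0]]
scene [[243.0, 232.0], [217.0, 245.0], [324.0, 141.0], [180.0, 267.0], [320.0, 138.0]]
[[-0.949  0.316 -0.   ]
 [ 0.316  0.949 -0.   ]
 [-0.    -0.    -1.   ]]
```

Call:
{"fn": "play_rows", "kwargs": {
  "series": [
    [[-0.5, -439, -295, 0, -0.372], [-0.5, -439, -295, 0, -0.372], [-0.5, -439, -295, 0, -0.372], [-0.5, -439, -295, 0, -0.372], [-0.5, -439, -295, 0, -0.372], [-0.5, -439, -295, 0, -0.372], [-0.5, -439, -295, 0, -0.372], [-0.5, -439, -295, 0, -0.372], [-0.5, -439, -295, 0, -0.372], [-0.5, -439, -295, 0, -0.372], [-0.5, -439, -295, 0, -0.372], [-0.5, -439, -295, 0, -0.372]]
  ]
}}

```text
time: 2.1
position: [512.0, 151.4, 253.3]
orientation: [-0.0, -0.026, 1.0, 0.0]
force: [-0.1, 0.1, 0.1]
width: 21.5
gripper_force: 0.0
```

Run:
```python
from h import *
c=r.get_calibration('wrist'); J=np.load('J.npy')
o=r.get_obs(); print({k:np.round(o[k],3).tolist() for k in('time','position','orientation','force','width','joint_pos')})
a=save('wrist','w0.png'); print(np.round(c['extrinsics'],2).tolist())
print([(round(float(d['score']),2),d['bbox']) for d in r.trace('block_a_mid','wrist')])
print(proj('wrist',jw([[18,0,34],[18,190,34],[-50,190,50],[-35,54,52],[-31,110,52],[-24,162,52]],J),c).round(0).tolist())
```

```text
{'time': 2.1, 'position': [512.048, 151.444, 253.273], 'orientation': [-0.0, -0.026, 1.0, 0.0], 'force': [-0.145, 0.087, 0.066], 'width': 21.537, 'joint_pos': [0.158, 0.264, 1.652, 0.0, 1.226, -1.464]}
[[-0.05, -0.96, -0.27, 443.18], [1.0, -0.05, -0.01, 147.34], [-0.0, -0.27, 0.96, 374.73], [0.0, 0.0, 0.0, 1.0]]
[(0.7, [212.0, 167.4, 45.5, 36.2])]
[[193.0, 226.0], [349.0, 226.0], [356.0, 173.0], [233.0, 186.0], [283.0, 190.0], [330.0, 196.0]]
```

View pics/w0.png

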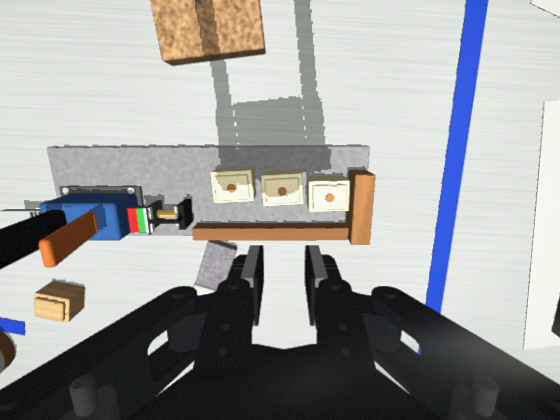

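The wrist view agrees with the fit: dots at (232,187), (282,191), (330,197), and the fence edge at row ~223 is within about 3 mm. I'll push block c first with the two fingertips, low on the block.

Call:
{"fn": "play_rows", "kwargs": {
  "series": [
    [[-0.65, 36, 50, 60, 0], [-0.65, 36, 50, 120, 0], [-0.65, 36, 50, 180, 0], [-0.65, 36, 50, 211, 0], [-0.65, 36, 50, 211, 0], [-0.65, 28, 50, 211, 0], [-0.65, 20, 50, 211, 0], [-0.65, 14, 50, 211, 0], [-0.65, 9, 50, 211, 0], [-0.65, 5, 50, 211, 0], [-0.65, 2, 50, 211, 0], [-0.65, 2, 50, 211, 0]]
  ]
}}

```text
time: 3.7
position: [508.7, 200.3, 42.2]
orientation: [0.0, -0.025, 1.0, -0.0]
force: [-0.1, 0.8, -0.2]
width: 14.8
gripper_force: 0.0
```

```bash
cat > m.py <<'E'
from h import *
import sys
# fine look at the row with the top camera: dot centres + block edges in jig coordinates
def look(f=None):
    J=np.load('J.npy'); o=r.get_obs(); im=r.get_image('top'); c=r.get_calibration('top')
    print('t',round(o['time'],2),'tcp jig',wj(o['position'],J).round(1)[0],'F',np.round(o['force'],1),'w',round(o['width'],1))
    # rectified jig plane view z=46 , 3 px/mm... y -120..220, x -80..40
    ys,xs=np.meshgrid(np.arange(220,-120,-.5),np.arange(40,-80,-.5))
    P=jw(np.c_[xs.ravel(),ys.ravel(),np.full(xs.size,46.)],J); uv=proj('top',P,c).astype(np.float32).reshape(*xs.shape,2)
    R=cv2.remap(im,uv[...,0],uv[...,1],cv2.INTER_CUBIC)
    if f: cv2.imwrite('pics/'+f,R[:,:,::-1])
    return R
if __name__=='__main__': look(sys.argv[1] if len(sys.argv)>1 else None)
E
python3 m.py r1.png
```

```text
t 3.7 tcp jig [-33.3 160.2  42.2] F [-0.1  0.8 -0.2] w 14.8
```

View pics/r1.png

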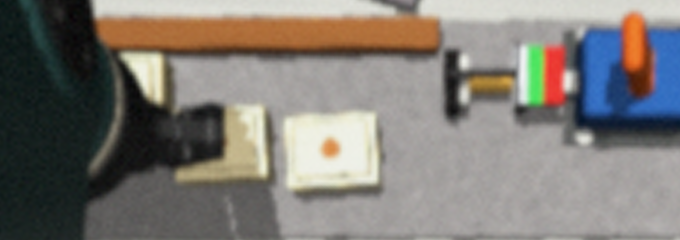

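Block c is pushed near the fence (its edge at rectified row ~52, fence front at ~50). There's no contact force yet, so I'll creep forward.

Call:
{"fn": "play_rows", "kwargs": {
  "series": [
    [[-0.65, -1, 0, 0, 0], [-0.65, -2, 0, 0, 0], [-0.65, -2, 0, 0, 0]]
  ]
}}

```text
time: 4.12
position: [510.5, 200.4, 42.3]
orientation: [0.0, -0.025, 1.0, -0.0]
force: [0.7, -0.3, -0.8]
width: 15.2
gripper_force: 0.1
```

Call:
{"fn": "play_rows", "kwargs": {
  "series": [
    [[-0.65, -1, 0, 0, 0], [-0.65, -1, 0, 0, 0]]
  ]
}}

```text
time: 4.38
position: [511.5, 200.5, 42.3]
orientation: [0.0, -0.025, 1.0, -0.0]
force: [1.2, 0.6, 0.5]
width: 15.2
gripper_force: 0.1
```

Call:
{"fn": "play_rows", "kwargs": {
  "series": [
    [[-0.65, -1, 0, 0, 0], [-0.65, -1, 0, 0, 0]]
  ]
}}

```text
time: 4.62
position: [512.6, 200.5, 42.3]
orientation: [0.0, -0.025, 1.0, -0.0]
force: [-0.0, 0.2, 0.4]
width: 15.1
gripper_force: 0.0
```

Call:
{"fn": "play_rows", "kwargs": {
  "series": [
    [[-0.65, -1, 0, 0, 0], [-0.65, -1, 0, 0, 0]]
  ]
}}

```text
time: 4.88
position: [513.6, 200.6, 42.3]
orientation: [0.0, -0.025, 1.0, -0.0]
force: [-1.1, 1.1, 0.0]
width: 15.2
gripper_force: 0.0
```

Call:
{"fn": "play_rows", "kwargs": {
  "series": [
    [[-0.65, -1, 0, 0, 0], [-0.65, -1, 0, 0, 0]]
  ]
}}

```text
time: 5.12
position: [513.9, 200.5, 42.2]
orientation: [-0.001, -0.025, 1.0, -0.0]
force: [-2.3, -0.4, 0.9]
width: 14.6
gripper_force: 1.0
```

Call:
{"fn": "play_rows", "kwargs": {
  "series": [
    [[-0.65, -1, 0, 0, 0], [-0.65, -1, 0, 0, 0], [-0.65, -1, 0, 0, 0]]
  ]
}}

```text
time: 5.5
position: [514.0, 200.5, 42.1]
orientation: [-0.001, -0.025, 1.0, -0.0]
force: [-5.2, -0.5, 3.7]
width: 14.9
gripper_force: 2.6
```

Contact found at fence-flush TCP jig x ≈ -27.9. Next is block b.

Call:
{"fn": "play_rows", "kwargs": {
  "series": [
    [[-0.65, 25, 0, 0, 0], [-0.65, 46, 0, 0, 0], [-0.65, 46, -51, 0, 0], [-0.65, 46, -51, 0, 0], [-0.65, 36, -51, 0, 0], [-0.65, 28, -51, 0, 0], [-0.65, 20, -51, 0, 0], [-0.65, 13, -51, 0, 0], [-0.65, 8, -51, 0, 0], [-0.65, 5, -51, 0, 0], [-0.65, 3, -51, 0, 0], [-0.65, 2, -51, 0, 0], [-0.65, 2, -51, 0, 0]]
  ]
}}

```text
time: 7.12
position: [515.9, 149.6, 42.3]
orientation: [0.0, -0.025, 1.0, -0.0]
force: [0.1, 0.4, 0.2]
width: 15.2
gripper_force: 0.0
```

Call:
{"fn": "play_rows", "kwargs": {
  "series": [
    [[-0.65, -1, 0, 0, 0], [-0.65, -2, 0, 0, 0], [-0.65, -2, 0, 0, 0]]
  ]
}}

```text
time: 7.5
position: [516.6, 149.5, 42.1]
orientation: [-0.001, -0.025, 1.0, -0.0]
force: [-3.9, -0.7, 2.8]
width: 14.9
gripper_force: 2.3
```

Call:
{"fn": "play_rows", "kwargs": {
  "series": [
    [[-0.65, 0, 0, 0, 0], [-0.65, 25, 0, 0, 0], [-0.65, 48, 0, 0, 0], [-0.65, 48, -54.5, 0, 0], [-0.65, 48, -54.5, 0, 0], [-0.65, 38, -54.5, 0, 0], [-0.65, 29, -54.5, 0, 0], [-0.65, 21, -54.5, 0, 0], [-0.65, 14, -54.5, 0, 0], [-0.65, 9, -54.5, 0, 0], [-0.65, 5, -54.5, 0, 0], [-0.65, 3, -54.5, 0, 0], [-0.65, 2, -54.5, 0, 0], [-0.65, 2, -54.5, 0, 0]]
  ]
}}

```text
time: 9.25
position: [518.7, 95.1, 42.3]
orientation: [0.0, -0.025, 1.0, -0.0]
force: [-0.6, 1.0, 0.4]
width: 15.0
gripper_force: 0.0
```

Call:
{"fn": "play_rows", "kwargs": {
  "series": [
    [[-0.65, -1, 0, 0, 0], [-0.65, -2, 0, 0, 0], [-0.65, -2, 0, 0, 0]]
  ]
}}

```text
time: 9.62
position: [519.5, 95.2, 42.2]
orientation: [-0.001, -0.025, 1.0, -0.0]
force: [-3.9, 1.0, 3.3]
width: 15.2
gripper_force: 2.1
```

Call:
{"fn": "play_rows", "kwargs": {
  "series": [
    [[-0.65, 0, 0, 0, 0], [-0.65, 20, 0, 0, 0], [-0.65, 30, 0, -50, 0], [-0.65, 30, 0, -110, 0], [0.5, 10, -30, -173, 0], [1, -10, -90, -173, 0], [1, -26, -140, -173, 0], [1, -26, -169, -173, 0], [1, -26, -169, -173, 0]]
  ]
}}

```text
time: 10.75
position: [556.5, -74.5, 215.6]
orientation: [0.001, -0.023, 1.0, -0.001]
force: [-0.4, 0.2, -0.6]
width: 85.6
gripper_force: 0.0
```

Run:
```python
from m import *
c=r.get_calibration('wrist'); J=np.load('J.npy'); w=save('wrist','w1.png'); a=look(); s=save('scene','s1.png')
cv2.imwrite('pics/c1.png',np.vstack([cv2.resize(a,(680,240)),cv2.resize(s[120:300,170:380],(700,600))[:,:680][:340],])[:,:,::-1])
print('wrist pred: trig top outer edge l/r, handle top back l/r, handle top front')
print(proj('wrist',jw([[-13,-80,150],[13,-80,150],[-15,-144,155],[15,-144,155],[-15,-126,155],[15,-126,155]],J),c).round(0).tolist())
```

```text
t 10.8 tcp jig [-1.000e-01 -1.150e+02  2.154e+02] F [-1.1  1.  -0.2] w 85.6
wrist pred: trig top outer edge l/r, handle top back l/r, handle top front
[[341.0, 211.0], [339.0, 248.0], [242.0, 211.0], [244.0, 254.0], [270.0, 211.0], [271.0, 254.0]]
```

View pics/w1.png

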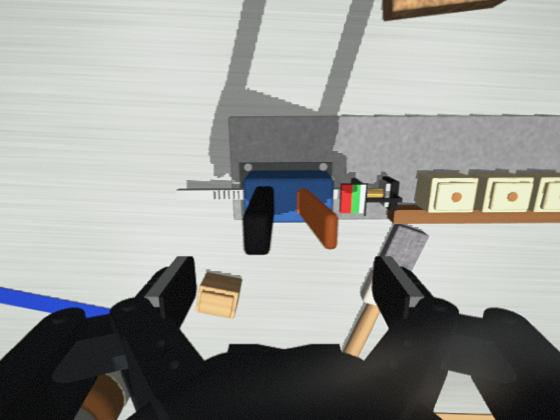

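View pics/c1.png

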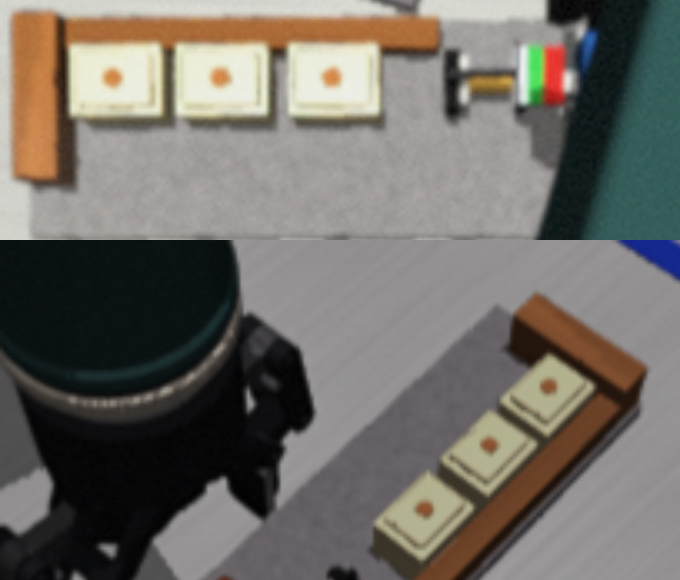

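The wrist view shows the handle top (243–271, 250) and trigger edge (339, 248) where predicted, and the top view shows all three blocks flush on the fence. Now I descend over handle and trigger and close to light contact.

Call:
{"fn": "play_rows", "kwargs": {
  "series": [
    [[1, 0, 1, 40, 0], [1, 0, 1, 75, 0], [1, 0, 1, 91, 0], [0.45, 0, 1, 91, 0], [0.45, 0, 1, 91, 0], [0.45, 0, 1, 91, 0]]
  ],
  "grip_force": 25
}}

```text
time: 11.65
position: [555.4, -71.6, 125.2]
orientation: [0.0, -0.025, 1.0, -0.001]
force: [-1.5, -3.7, -1.5]
width: 61.8
gripper_force: 4.3
```

Call:
{"fn": "play_rows", "kwargs": {
  "series": [
    [[0.3, 0, -2, 0, 0], [0.2, 0, -4, 0, 0], [0.1, 0, -7, 0, 0], [0, 0, -9, 0, 0], [-0.1, 0, -11, 0, 0], [-0.2, 0, -13, 0, 0], [-0.22, 0, -13, 0, 0], [-0.22, 0, -13, 0, 0]]
  ]
}}

```text
time: 12.65
position: [557.5, -84.1, 127.5]
orientation: [0.002, -0.025, 1.0, -0.0]
force: [-3.4, -0.2, 15.4]
width: 36.6
gripper_force: 25.7
```

```bash
cat > g.py <<'E'
from m import *
def run(f=None):
    a=look(f); row=a[60:96].astype(float)          # strip |x|<~8 mm, z=46 plane
    hsv=cv2.cvtColor(a,cv2.COLOR_RGB2HSV)[48:100]
    yy=220-.5*np.arange(a.shape[1])
    g=((hsv[...,0]>45)&(hsv[...,0]<75)&(hsv[...,1]>110)).sum(0); rd=(((hsv[...,0]<5)|(hsv[...,0]>174))&(hsv[...,1]>150)&(hsv[...,2]>120)).sum(0)
    dk=(hsv[...,2]<45).sum(0)
    og=((hsv[...,0]>5)&(hsv[...,0]<16)&(hsv[...,1]>110)).sum(0)
    for n,m in(('green',g),('red',rd),('dark',dk),('brown',og)):
        i=np.where(m>(14 if n in('green','red') else 20 if n=='dark' else 4))[0]
        s=np.split(i,np.where(np.diff(i)>3)[0]+1) if len(i) else []
        print(n,[(float(yy[k[0]]),float(yy[k[-1]])) for k in s if len(k)>2])
if __name__=='__main__': run(sys.argv[1] if len(sys.argv)>1 else None)
E
python3 g.py r2.png
python3 - <<'E'
import cv2,numpy as np
a=cv2.imread('pics/r2.png'); cv2.imwrite('pics/r2.png',a)
E
```

```text
t 12.65 tcp jig [   1.  -126.3  127.5] F [-3.4 -0.2 15.4] w 36.6
green [(-25.0, -30.5)]
red [(-33.5, -40.5)]
dark [(15.5, 12.5), (-86.5, -113.5)]
brown [(213.0, 187.5), (167.0, 161.0), (113.5, 106.5), (83.0, 82.0), (57.5, 51.0), (-32.0, -33.0)]
```

View pics/r2.png

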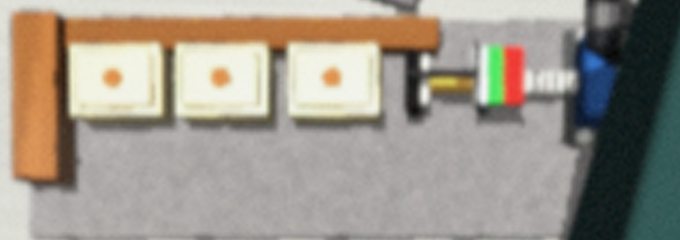

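The first full squeeze advanced the jaw about 20 mm (pad at rectified px 407, was 447). I'll release and squeeze again, raising the tool a little as the pads swing forward.

Call:
{"fn": "play_rows", "kwargs": {
  "series": [
    [[0, 0, 4, 0, 0], [0.2, 0, 9, 0, 0], [0.45, 0, 13, 0, 0], [0.5, 0, 13, 0, 0], [0.5, 0, 13, 0, 0], [0.3, 0, 11, 0, 0], [0.2, 0, 9, -1, 0], [0.1, 0, 6, -2, 0], [0, 0, 4, -3, 0], [-0.08, 0, 2, -4, 0], [-0.15, 0, 0, -4, 0], [-0.15, 0, 0, -4, 0]]
  ]
}}

```text
time: 14.2
position: [556.3, -84.1, 128.4]
orientation: [0.0, -0.025, 1.0, 0.0]
force: [1.9, -2.5, -0.0]
width: 36.8
gripper_force: 20.9
```

```bash
python3 g.py r3.png
```

```text
t 14.2 tcp jig [  -0.2 -126.2  128.4] F [ 1.9 -2.5 -0. ] w 36.8
green [(-4.5, -10.5)]
red [(-13.5, -20.5)]
dark [(35.0, 32.0), (-86.5, -114.0)]
brown [(213.0, 188.0), (167.0, 160.5), (113.5, 106.5), (64.5, 58.0), (-12.0, -13.0)]
```

Call:
{"fn": "play_rows", "kwargs": {
  "series": [
    [[0, 0, 4, 1, 0], [0.2, 0, 9, 3, 0], [0.45, 0, 13, 4, 0], [0.5, 0, 13, 4, 0], [0.5, 0, 13, 4, 0], [0.3, 0, 11, 4, 0], [0.2, 0, 9, 3, 0], [0.13, 0, 7, 2, 0], [0.06, 0, 5, 2, 0], [0, 0, 4, 1, 0], [-0.05, 0, 3, 0, 0], [-0.1, 0, 2, 0, 0], [-0.15, 0, 0, 0, 0], [-0.15, 0, 0, 0, 0]]
  ]
}}

```text
time: 16.0
position: [555.8, -84.1, 128.2]
orientation: [-0.0, -0.025, 1.0, 0.0]
force: [0.3, -2.1, -0.7]
width: 36.9
gripper_force: 22.8
```

```bash
python3 g.py r4.png
```

```text
t 16.0 tcp jig [  -0.7 -126.2  128.2] F [ 0.3 -2.1 -0.7] w 36.9
green [(16.5, 9.5)]
red [(6.5, -0.5)]
dark [(50.0, 47.5), (-86.0, -114.0)]
brown [(213.0, 192.0), (172.0, 166.0), (126.0, 119.5), (79.5, 73.0), (8.0, 7.0)]
```

View pics/r4.png

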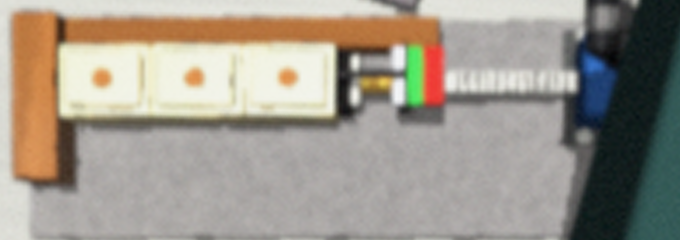

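The row is tight against the stop, flush on the fence, and the pad is pressed back about 6.5 mm (pad-to-scale gap 33.5, was 40.5). I'll check the pointer closely.

Run:
```python
from h import *
J=np.load('J.npy'); out=[]
for n in('top','wrist','scene'):
    c=r.get_calibration(n); im=r.get_image(n); p=proj(n,jw([[0,25,50]],J),c)[0]; print(n,p.round())
    # rectified patch at plane z=58 : y 60..-10, x 25..-25, 8 px/mm
    ys,xs=np.meshgrid(np.arange(62,-8,-.125),np.arange(17,-17,-.125))
    uv=proj(n,jw(np.c_[xs.ravel(),ys.ravel(),np.full(xs.size,56.)],J),c).astype(np.float32).reshape(*xs.shape,2)
    out.append(cv2.resize(cv2.remap(im,uv[...,0],uv[...,1],cv2.INTER_CUBIC),(400,195)))
cv2.imwrite('pics/g4.png',cv2.cvtColor(np.vstack(out),cv2.COLOR_RGB2BGR))
```

```text
top [272. 198.]
wrist [497. 226.]
scene [288. 210.]
```

View pics/g4.png

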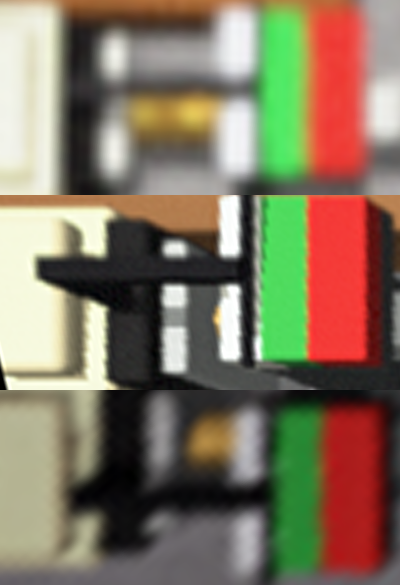

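The pointer (black crossbar at px ~245) still lies at the white/green border, just short of green (262–306). I need one more partial squeeze, taken in small steps.

Call:
{"fn": "play_rows", "kwargs": {
  "series": [
    [[0, 0, 4, 1, 0], [0.2, 0, 9, 3, 0], [0.45, 0, 13, 4, 0], [0.5, 0, 13, 4, 0], [0.5, 0, 13, 4, 0], [0.35, 0, 11, 4, 0], [0.25, 0, 9, 3, 0], [0.2, 0, 8, 3, 0], [0.2, 0, 8, 3, 0]]
  ]
}}

```text
time: 17.32
position: [555.6, -76.9, 126.2]
orientation: [0.0, -0.025, 1.0, -0.001]
force: [-2.1, -3.8, 9.4]
width: 51.6
gripper_force: 9.3
```

```bash
cat > p.py <<'E'
from g import *
# pointer bar (dark) between white/green/red along jig y in the wrist view, plane z=58
def ptr(f=None):
    run(); J=np.load('J.npy'); c=r.get_calibration('wrist'); im=r.get_image('wrist')
    y=np.arange(75,-10,-.25); o=''; 
    ys,xs=np.meshgrid(y,np.arange(17,-17,-.25))
    uv=proj('wrist',jw(np.c_[xs.ravel(),ys.ravel(),np.full(xs.size,56.)],J),c).astype(np.float32).reshape(*xs.shape,2)
    a=cv2.remap(im,uv[...,0],uv[...,1],cv2.INTER_CUBIC)
    if f: cv2.imwrite('pics/'+f,cv2.cvtColor(cv2.resize(a,None,fx=2,fy=2),cv2.COLOR_RGB2BGR))
    for x in (9,-6):      # rows of the patch away from the pointer arm
        i=int((17-x)/.25); l=a[i-4:i+5].mean(0); h=cv2.cvtColor(l[None].astype(np.uint8),cv2.COLOR_RGB2HSV)[0].astype(int)
        k=np.where(h[:,2]<90,'k',np.where((h[:,1]>110)&(h[:,0]>45)&(h[:,0]<75),'G',np.where((h[:,1]>130)&((h[:,0]<6)|(h[:,0]>174)),'R',np.where((h[:,1]<50)&(h[:,2]>170),'W','.'))))
        s=[];
        for yy,q in zip(y,k):
            if not s or s[-1][0]!=q: s.append([q,yy,yy])
            s[-1][2]=yy
        print(x,' '.join(f'{q}{u:.1f}:{v:.1f}' for q,u,v in s if v<50))
ptr(sys.argv[1] if len(sys.argv)>1 else None)
E
python3 p.py g5.png
```

```text
t 17.32 tcp jig [  -0.5 -118.9  126.2] F [-2.1 -3.8  9.4] w 51.6
green [(16.5, 11.5)]
red [(8.0, 1.0)]
dark [(50.5, 47.5), (-68.5, -88.5)]
brown [(213.0, 192.0), (172.5, 166.0), (126.0, 119.5), (80.0, 73.0), (9.5, 8.5)]
9 .52.2:47.8 W47.5:44.2 .44.0:43.5 k43.2:33.8 .33.5:30.0 k29.8:25.8 .25.5:25.2 W25.0:20.0 .19.8:19.5 k19.2:17.2 G17.0:10.2 .10.0:9.5 R9.2:-2.2 k-2.5:-9.8
-6 .52.2:47.0 W46.8:44.0 .43.8:43.5 k43.2:34.2 .34.0:33.5 W33.2:30.2 .30.0:29.2 k29.0:25.8 .25.5:25.2 W25.0:20.0 .19.8:19.5 k19.2:17.2 G17.0:10.2 .10.0:9.5 R9.2:-2.0 k-2.2:-5.0 .-5.2:-9.8
```

Call:
{"fn": "play_rows", "kwargs": {
  "series": [
    [[0.16, 0, -1, 0, 0], [0.13, 0, -2, -1, 0], [0.1, 0, -2, -1, 0], [0.1, 0, -2, -1, 0], [0.1, 0, -2, -1, 0]]
  ]
}}

```text
time: 18.05
position: [555.8, -78.8, 126.9]
orientation: [0.0, -0.025, 1.0, -0.0]
force: [-2.9, -5.7, 7.1]
width: 47.3
gripper_force: 18.5
```

```bash
python3 p.py g6.png
```

```text
t 18.05 tcp jig [  -0.5 -120.9  126.9] F [-2.9 -5.7  7.1] w 47.3
green [(19.5, 14.0)]
red [(11.0, 3.5)]
dark [(50.5, 47.5), (-74.0, -95.5)]
brown [(213.0, 192.0), (172.5, 166.0), (126.0, 119.5), (79.5, 73.0)]
9 .52.2:47.5 W47.2:44.2 .44.0:43.5 k43.2:33.8 .33.5:29.8 k29.5:28.5 .28.2:28.0 W27.8:20.8 .20.5:20.2 G20.0:20.0 k19.8:17.5 G17.2:13.0 .12.8:12.2 R12.0:1.0 k0.8:0.8 R0.5:0.5 k0.2:-9.8
-6 .52.2:47.0 W46.8:44.0 .43.8:43.5 k43.2:34.2 .34.0:33.8 W33.5:30.2 .30.0:29.5 k29.2:28.5 .28.2:28.0 W27.8:20.8 .20.5:20.2 G20.0:19.8 k19.5:17.5 G17.2:13.0 .12.8:12.2 R12.0:0.5 k0.2:-2.5 .-2.8:-9.8
```

Call:
{"fn": "play_rows", "kwargs": {
  "series": [
    [[0.07, 0, -1, 0, 0], [0.04, 0, -1.5, -1, 0], [0.04, 0, -1.5, -1, 0], [0.04, 0, -1.5, -1, 0]]
  ],
  "grip_force": 30
}}

```text
time: 18.65
position: [555.8, -80.1, 127.3]
orientation: [0.0, -0.025, 1.0, -0.0]
force: [-0.8, -5.8, 2.2]
width: 44.7
gripper_force: 20.9
```

```bash
python3 p.py g7.png; cp pics/g7.png pics/a.png
python3 - <<'E'
from m import *
a=look(); g=cv2.imread('pics/g7.png')[:,:,::-1]
cv2.imwrite('pics/f.png',np.vstack([a,cv2.resize(g,(680,300))])[:,:,::-1])
E
```

```text
t 18.65 tcp jig [  -0.5 -122.2  127.3] F [-0.8 -5.8  2.2] w 44.7
green [(22.0, 17.0)]
red [(13.5, 5.5)]
dark [(50.5, 47.0), (-77.5, -100.0)]
brown [(213.0, 192.0), (172.5, 166.0), (126.5, 119.5), (80.0, 73.0), (15.5, 13.5)]
9 .52.2:47.8 W47.5:44.2 .44.0:43.2 k43.0:33.5 .33.2:30.5 W30.2:23.2 .23.0:22.8 G22.5:20.0 k19.8:17.5 G17.2:15.5 .15.2:14.8 R14.5:2.8 k2.5:-9.8
-6 .52.2:46.8 W46.5:44.2 .44.0:43.5 k43.2:34.0 .33.8:33.5 W33.2:23.2 .23.0:22.8 G22.5:19.8 k19.5:17.5 G17.2:15.2 .15.0:14.5 R14.2:3.8 k3.5:3.5 R3.2:2.8 k2.5:-0.2 .-0.5:-8.8 W-9.0:-9.8
t 18.75 tcp jig [  -0.5 -122.2  127.3] F [-0.4 -6.   1.9] w 44.6
```

View pics/f.png

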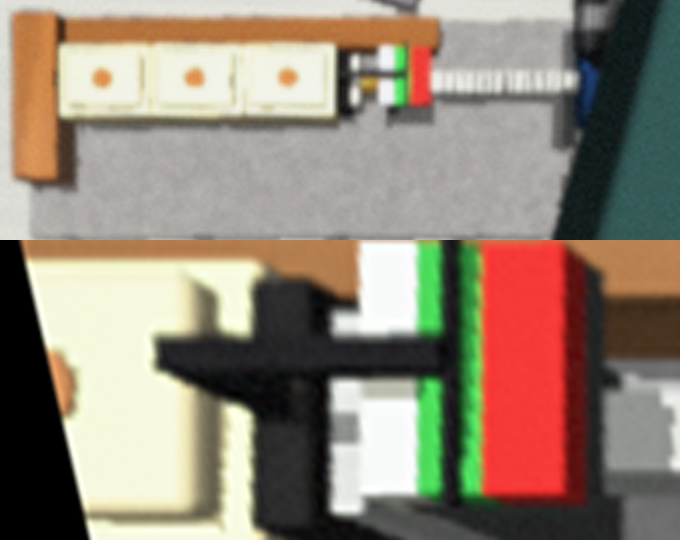

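The pointer (px ~450) sits in the middle of the green band (418–482), and the row is flush, square and tight on the stop. The trigger is held, so I'm handing in.

```bash
python3 -c "
from cell import r
print(r.close_job())"
```

```text
the job is handed in; nothing more can be done
None
```

The job is handed in: the three blocks are flush against the fence and tight against the end stop, and the trigger is still held with the pointer mid-green (about 9 mm), after about 19 s of the 72 s allowed.

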